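# Build up two stacks of shaft parts on the bench mandrels

### The job

Dry-build the two shaft stacks on the bench mandrels. On the mandrel with the round base, put the flanged hub at the bottom with its flange down, then the ball bearing, then the hexagon nut on top; on the mandrel with the square base, put the plain sleeve at the bottom, then the flat washer on top. Each part must go over the spindle and lie level, fully down on the base or on the part below it, and be let go.

Things in the scene. Friction and masses are not known exactly. Their poses are not given: they have to be found in the camera images.
- round_seat (a point): Mandrel with a round base: a grey painted disc, 100 mm across and 12 mm thick, fixed to the bench, with an upright steel spindle in its middle, 18 mm in diameter and rising 60 mm above the disc; the top 10 mm of the spindle taper to an 8 mm tip. The point is on the spindle axis at the height of the disc's top face; z up along the spindle.
- square_seat (a point): Mandrel with a square base: a grey painted plate, 96 x 96 mm and 12 mm thick, four dark bolt heads at its corners, fixed to the bench, with an upright steel spindle in its middle, 18 mm in diameter and rising 46 mm above the plate; the top 10 mm of the spindle taper to an 8 mm tip. The point is on the spindle axis at the height of the plate's top face; z up along the spindle, x and y along the plate's edges.
- hub_center (a point): Flanged hub, dark steel, loose: a round flange 66 mm across and 8 mm thick, lying on the bench, with six small black dots (bolt holes) round it, and a narrower round collar 40 mm across standing 16 mm high in its middle; 24 mm high in all. To be gripped by the collar. Its bore is 26 mm right through. The point is its centre, half-way up, on the bore axis; z is the bore axis, up at the start. 
- bearing_center (a point): Ball bearing, bright steel, loose: outer diameter 52 mm, 15 mm high, with a dark gap and a ring of steel balls visible between its two races. Its bore is 26 mm right through. The point is its centre, half-way up, on the bore axis; z is the bore axis, up at the start. 
- nut_center (a point): Hexagon nut, dark steel, loose: 46 mm across flats (53 mm across corners), 16 mm high. Its bore is 26 mm right through. The point is its centre, half-way up, on the bore axis; z is the bore axis, up at the start. Its x axis is square to one pair of flats (as are the directions 60 and 120 degrees from it).
- sleeve_center (a point): Plain sleeve, a short aluminium tube standing on end, loose: outer diameter 36 mm, 30 mm high. Its bore is 26 mm right through. The point is its centre, half-way up, on the bore axis; z is the bore axis, up at the start. 
- washer_center (a point): Flat washer, a plain thick steel disc with a hole, loose, lying flat: outer diameter 60 mm, 10 mm thick. Its bore is 26 mm right through. The point is its centre, half-way up, on the bore axis; z is the bore axis, up at the start. 
Mind the look-alikes: they are no part of the job. Leave any purple or turquoise look-alike of the part that bears washer_center alone.

How it is judged (in metres and radians):
At the end, for the whole second after the job is handed in: Round mandrel, from below: hub (flange down), bearing, nut, centres 12, 31.5, 47 mm above its base's top; square mandrel: sleeve, washer, centres 15, 35 mm above. Each within 3 mm of that height, 8 mm of the spindle axis, tilt under 0.15 rad, at rest (under 0.02 m/s) (horizontal distance between each of hub_center, bearing_center, nut_center and round_seat below 0.008 m and z of hub_center in the frame of round_seat between 0.009 and 0.015 m and angle between each of hub_center, bearing_center, nut_center, sleeve_center, washer_center's own z axis and vertical below 0.15 rad and linear speed of each of hub, bearing, nut, sleeve, washer below 0.02 m/s and z of bearing_center in the frame of round_seat between 0.0285 and 0.0345 m and z of nut_center in the frame of round_seat between 0.044 and 0.05 m and horizontal distance between each of sleeve_center, washer_center and square_seat below 0.008 m and z of sleeve_center in the frame of square_seat between 0.012 and 0.018 m and z of washer_center in the frame of square_seat between 0.032 and 0.038 m); the robot touches nothing.
It also fails if it takes over 120 s, if anything falls off the work surface, if the arm or the gripper's body presses on something with over 40 N, if the wrist force passes 120 N, or if a joint passes its speed limit or range.

### The arm

A 6-joint arm with a two-finger parallel gripper is mounted at the origin on the work surface. World frame = base frame: x ahead of the robot, y to its left, z up, the work surface at z = 0. Lengths are in mm, angles in rad, forces in N, time in s.
With the tool pointing down it reaches from about 350 to 775 mm from the base axis. Payload 7.3 kg.
Tool frame: the origin (TCP) lies at the very end of the fingers, on their centre line; the grasp point (between the pads) lies 19 mm behind it; z points along the fingers, y is the line along which they close (so a half turn about z gives the same grasp; the last joint's range is limited). The gripper opens to 92 mm and grips with 3 to 60 N. Pads are 19 mm wide; open, the fingers measure 130 mm over their backs; the gripper's body (75 mm by 190 mm) begins 47 mm behind the grasp point.
Start: joints at [-1.322, 0.342, 1.524, -0, 1.275, -0.146], TCP at [201.951, -484.624, 226.741] pointing down, gripper open.
Joint ranges: [-2.53, 2.53], [-0.77, 2.02], [0.04, 2.7], [-1, 4.14], [0.28, 2.66], [-3.11, 3.11]. Speed limits (rad/s): [2.57, 2.57, 3.14, 3.14, 3.14, 3.14].

### API

Orientations are given as [roll, pitch, yaw] about the fixed x, y, z axes, in that order (R = Rz(yaw) Ry(pitch) Rx(roll)).
In Python, from plant import bot gives the robot as it stands.
- The arm moves only by the tool apply_moves, never from a script. Its argument "motion" is text: rows parted by semicolons, each of 4 numbers parted by spaces: the shift along the tool's x, y, z in m, then the turn about the tool's z in degrees. A call has 1 to 8 rows; each row shifts and turns the commanded pose from where the row before left it, along the tool's axes as they then stand; what a row does not reach is not made up. A row lasts 1/8 s, in which the tool goes at most 62.5 mm and 10.7 degrees, less where a joint would pass 70% of its speed; a pose out of reach is approached as far as the arm can. A call with a gripper value outside its range is refused whole. "fingers" is the opening, from -1 (shut) to 1 (fully open), set as the call begins (left out, the last holds). The fingers move at their own pace and stop on an object; the grip force is fixed at half the most. Time passes only in rows, so rows that do not move let the fingers close. It gives the time, the measured TCP pose, the force, the opening and the grip force at its end, in the units of the state.
- bot.get_obs(): the state, without advancing time (a new reading comes with each control period).
- bot.capture(name): name is "scene" or "top" or "wrist"; returns a dict with "img" (420x560x3 uint8, blue, green, red), "range_z" (420x560 float32, mm along the optical axis (not along the pixel's ray), 0 where there is no reading), "fx", "fy", "cx", "cy" (pixels), "world_from_camera" (4x4, takes a point from camera to world coordinates); the wrist camera has in their place "mount" (4x4, takes a point from camera to tool coordinates, whose origin is the TCP and whose axes are the flange's). Camera axes: x right, y down, z forward; pixel columns grow to the right and rows downward; lengths in mm; the calibration is good to about 2 mm. A picture is of the moment at which its call begins: read the wrist's pose just before it.
- bot.close_job(): hands the job in; it is judged then, once.
Trained networks look in a picture, given as the dict that the camera call returned (one of the last four; its "shot" number tells which), for a name from the list of things; names that differ only in an ending like _2 or _b are one class to them, and where a whole thing is asked for, a point or a joint stands for the part that bears it (a point fixed in the world has none). Each returns a list of dicts, best first, with "p" (0 to 1); they miss things now and then, are a little off and sometimes report something else, mostly with a low value. They report only what shows in the picture. A call takes as long as a camera call. They do not tell look-alikes from the thing itself.
- bot.cut_out(picture, thing): "pixels" (420x560 bool, what is visible of it) and "point" ([column, row] in pixels, amid what is visible of it).
The state is a dict: "time": time; "joint_positions": joint angles; "dq": joint speeds; "tau": joint torques, N m; "tool_pos": TCP position; "tcp_rot": TCP orientation; "contact_force": force on the tool from outside, world axes, zero at the start; "moment": the same for the moment, N m; "grip_width": finger opening in mm; "finger_force": force on a finger pad.
Only numpy, scipy, OpenCV 4.12 (cv2) and the standard library are available. Lean on these libraries where they do the work, as an engineer would, in place of code of your own. Each camera call takes 0.05 s, during which the arm holds its last target. There are 200 camera calls.

## Working session

There is one attempt and no reset: what is moved stays moved. The work goes in short steps, Python scripts to look and compute and a tool call to move; the robot and the scene stay as the last step left them, time stands still between calls to the robot, and variables do not carry over. Pictures are saved under pics/ and viewed, at most 14 in all, crops included, and the job is handed in when it is done.

Besides the shell and the picture viewer there is one more tool, called after ">>>" as name(argument=value, ...) on one line, values as JSON. apply_moves: Moves the arm, as the interface text tells. Its arguments: {"type":"object","properties":{"motion":{"type":"string"},"fingers":{"type":"number"}},"required":["motion"]}

```bash
mkdir -p pics; ls; python3 - <<'E'
from plant import bot
import cv2,pickle
o=bot.get_obs();print({k:o[k] for k in('time','tool_pos','tcp_rot','grip_width','joint_positions')})
for n in('scene','top'):
    c=bot.capture(n);cv2.imwrite(f'pics/{n}0.png',c['img'])
    pickle.dump(c,open(f'{n}0.pkl','wb'))
    print(n,c['world_from_camera'][:3,3],c['fx'])
    for t in('round_seat','square_seat','hub_center','bearing_center','nut_center','sleeve_center','washer_center'):
        try:print(t,[(round(d['p'],2),[int(v) for v in d['point']],int(d['pixels'].sum())) for d in bot.cut_out(c,t)])
        except Exception as e:print(t,e)
E
```

```text
pics
{'time': 0.0, 'tool_pos': array([ 201.82748802, -484.19450747,  226.01977615]), 'tcp_rot': array([-3.14000099e+00, -2.07572316e-04,  3.94819299e-01]), 'grip_width': 91.82900127571473, 'joint_positions': array([-1.32201038e+00,  3.42746959e-01,  1.52505316e+00, -2.74356058e-05,
        1.27539745e+00, -1.46025510e-01])}
scene [929.60105413 442.97754141 671.82349809] 391.0935940621999
round_seat [(0.93, [318, 179], 1118)]
square_seat [(0.71, [295, 251], 1875), (0.34, [186, 150], 296)]
hub_center [(0.62, [401, 258], 434), (0.59, [254, 138], 324)]
bearing_center [(0.71, [253, 136], 356), (0.64, [184, 153], 317)]
nut_center [(0.84, [400, 261], 514)]
sleeve_center [(0.82, [231, 185], 257), (0.38, [316, 181], 1191)]
washer_center [(0.97, [354, 394], 914), (0.76, [304, 365], 924), (0.65, [419, 349], 823)]
top [ 383.71150305   49.57450779 1267.79290257] 521.6387875926613
round_seat [(0.62, [308, 285], 1409)]
square_seat [(0.67, [259, 214], 1499), (0.67, [429, 208], 327)]
hub_center [(0.91, [397, 276], 571)]
bearing_center [(0.77, [431, 207], 264)]
nut_center [(0.5, [197, 267], 183)]
sleeve_center [(0.64, [344, 216], 140)]
washer_center [(0.86, [146, 233], 412), (0.84, [186, 165], 358), (0.79, [185, 213], 324), (0.71, [146, 178], 364)]
```

View pics/scene0.png

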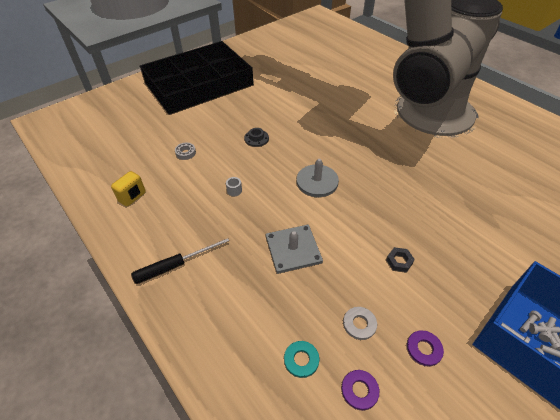

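View pics/top0.png

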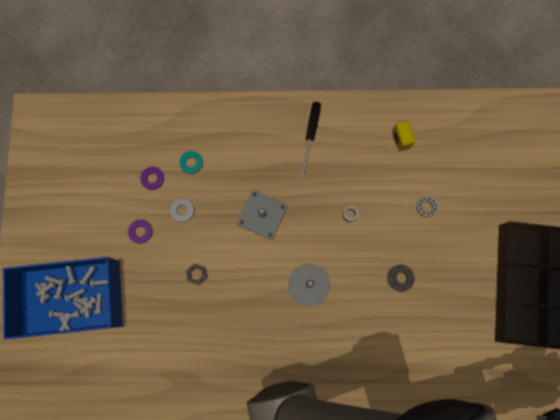

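In the scene picture, the round mandrel is at (318,179), the square one at (295,251), the hub at (257,137), the bearing at (185,151), the sleeve at (233,186) and the nut at (400,260). There are four washer candidates in the top view: grey (182,210), turquoise (191,162), and purple (152,178) and (140,231). Only the grey one fits plain steel, so I'll confirm it in a crop.

```bash
cat > h.py <<'E'
import numpy as np,cv2
def world(c,T=None):
    v,u=np.mgrid[:420,:560];z=c['range_z']
    P=np.stack([(u-c['cx'])/c['fx']*z,(v-c['cy'])/c['fy']*z,z,np.ones_like(z)],-1)
    T=c['world_from_camera'] if T is None else T
    W=(P@T.T)[...,:3];W[z==0]=np.nan;return W
def blobs(W,lo,hi,amin=60):
    m=((W[...,2]>lo)&(W[...,2]<hi)).astype(np.uint8)
    n,l,s,ce=cv2.connectedComponentsWithStats(m,connectivity=4)
    for i in range(1,n):
        if s[i,4]>=amin:
            w=W[l==i]; cs,_=cv2.findContours((l==i).astype(np.uint8),0,1)
            hull=cs[0][:,0]; e=W[hull[:,1],hull[:,0],:2].astype(np.float32)
            (x,y),r=cv2.minEnclosingCircle(e)
            mr=cv2.minAreaRect(e)
            yield dict(px=ce[i].round(),n=s[i,4],mean=w.mean(0).round(1),zmax=np.percentile(w[:,2],[50,95]).round(1),circ=np.round([x,y,r],1),rect=np.round([*mr[0],*mr[1],mr[2]],1))
E
python3 - <<'E'
from h import *;import pickle
c=pickle.load(open('top0.pkl','rb'));W=world(c)
print(np.nanmedian(W[150:250,220:240,2]))
for b in blobs(W,4,100):
    print(*b.values())
print(c['world_from_camera'].round(3))
cv2.imwrite('pics/crop1.png',cv2.resize(c['img'][140:300,110:320],None,fx=3.6,fy=3.6,interpolation=cv2.INTER_CUBIC))
E
```

```text
1.2889700417908898
[311. 128.] 503 [838.8 -24.3  21.6] [22.9 29.5] [813.3 -16.1  99. ] [812.9 -17.4  30.5 197.8  77.3]
[403. 135.] 535 [ 808.3 -245.8   47.6] [55.8 62.2] [ 823.3 -252.    43.5] [ 823.6 -255.8   80.    56.9   16.5]
[190. 161.] 379 [758.  280.   10.8] [11.1 15.3] [759.6 281.9  33.9] [757.7 281.2  61.5  61.1  22.5]
[151. 177.] 380 [717.  375.8  10.8] [10.8 15.7] [717.2 377.9  33.4] [718.1 377.9  61.2  58.4  76.7]
[262. 214.] 1543 [620.7 100.3  14.3] [13.1 18.6] [622.5 102.   67.6] [621.1 102.  100.8 105.7  67.1]
[427. 206.] 318 [ 638.7 -303.3   13.5] [14.4 19.2] [ 642.2 -304.5   30. ] [ 640.6 -304.9   50.4   55.6   47.3]
[181. 210.] 390 [634.5 298.5  10.6] [10.7 14.8] [635.8 300.8  32.7] [635.8 298.6  59.1  60.8  63.3]
[349. 214.] 145 [ 618.1 -112.7   23.9] [27.8 35. ] [ 618.7 -114.3   20.7] [ 618.8 -112.4   34.4   37.8   13.8]
[139. 231.] 394 [583.2 399.6  10.7] [10.8 15.1] [583.9 401.   32.5] [583.  401.2  58.5  60.7  26.4]
[528. 284.] 6929 [ 446.9 -526.1   23.3] [10.8 60. ] [ 452.  -533.9  163.2] [ 451.4 -533.4  153.9  297.5   83.4]
[ 61. 297.] 7645 [424.4 571.3  32.3] [21.5 90.7] [420.  579.5 161.4] [425.7 581.9 177.1 294.4   6.1]
[196. 274.] 258 [477.  258.6  16. ] [16.8 21.1] [476.6 262.6  29. ] [477.2 258.7  51.   49.5  29.9]
[308. 284.] 1410 [450.2 -10.8  15.1] [13.1 19.2] [449.4 -11.7  53.9] [451.1 -12.8 101.4 101.4  55.1]
[400. 277.] 521 [ 465.1 -229.9   13.4] [10.5 26.9] [ 466.3 -232.8   35. ] [ 466.  -231.3   65.7   65.3   51.4]
[[-6.000000e-03 -9.820000e-01  1.900000e-01  3.837120e+02]
 [-1.000000e+00  8.000000e-03  1.100000e-02  4.957500e+01]
 [-1.200000e-02 -1.900000e-01 -9.820000e-01  1.267793e+03]
 [ 0.000000e+00  0.000000e+00  0.000000e+00  1.000000e+00]]
```

View pics/crop1.png

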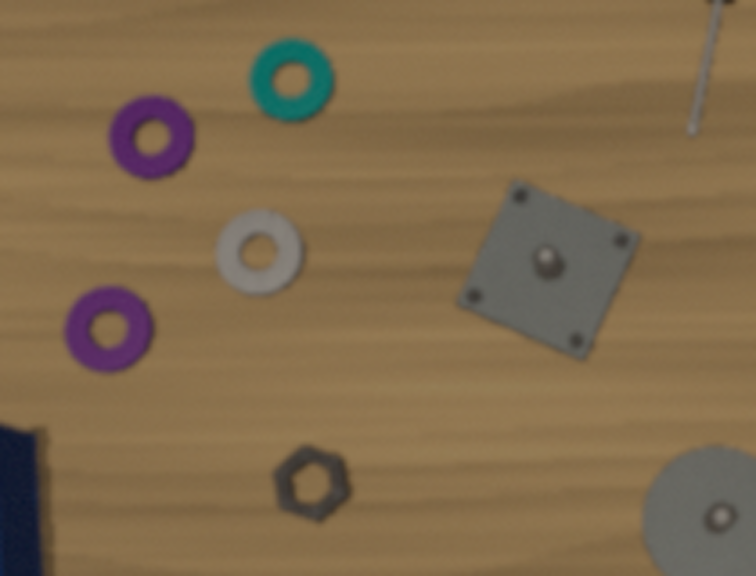

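Grey washer confirmed: plain grey ring at crop (260,253), beside turquoise (292,80) and purples (152,137), (109,329). Next I move above the hub with yaw 0.

>>> apply_moves(motion="0 0 0 7.54;0 0 0 7.54;0 0 0 7.54;0.03 -0.03 0 0;0.04 -0.04 0 0;0.04 -0.04 0 0;0.04 -0.04 0 0;0.04 -0.04 0 0", fingers=1)

```text
time: 1.8
tool_pos: [393.1, -293.3, 226.9]
tcp_rot: [3.141, -0.0, -0.0]
contact_force: [0.1, -0.9, 0.8]
grip_width: 91.7
finger_force: 0.0
```

>>> apply_moves(motion="0.04 -0.03 0 0;0.034 -0.033 0 0;0 0 0 0;0 0 0 0")

```text
time: 2.3
tool_pos: [465.6, -231.8, 226.6]
tcp_rot: [3.141, 0.001, 0.001]
contact_force: [-0.2, -0.3, 0.3]
grip_width: 91.2
finger_force: 0.0
```

```bash
cat >> h.py <<'E'
from plant import bot
from scipy.spatial.transform import Rotation as Ro
def wrist(name=None,lo=4,hi=100,amin=150):
    o=bot.get_obs();T=np.eye(4);T[:3,:3]=Ro.from_euler('xyz',o['tcp_rot']).as_matrix();T[:3,3]=o['tool_pos']
    c=bot.capture('wrist')
    if name: cv2.imwrite(f'pics/{name}.png',c['img'])
    print('t',round(o['time'],2),'tcp',o['tool_pos'].round(1),'rpy',o['tcp_rot'].round(4),'w',round(o['grip_width'],1),'F',np.round(o['contact_force'],1))
    W=world(c,T@c['mount'])
    for b in blobs(W,lo,hi,amin): print(*b.values())
    return c,W
E
python3 - <<'E'
from h import *
c,W=wrist('w1');print(c['mount'].round(3),c['fx']);print(np.nanmedian(W[:,:,2]))
E
```

```text
t 2.3 tcp [ 465.6 -231.8  226.6] rpy [3.1413e+00 5.0000e-04 6.0000e-04] w 91.2 F [-0.2 -0.3  0.3]
[145.  14.] 868 [ 612.1 -115.6   21.7] [25.7 29.9] [ 618.6 -113.5   17.9] [ 613.9 -113.6   35.6   24.9   89.9]
[357.   7.] 620 [ 620.2 -302.2   11.6] [12.5 14.8] [ 625.8 -302.7   21.5] [ 619.8 -302.6   43.    13.1   88.9]
[523. 174.] 10234 [ 469.4 -466.5   33.1] [33.3 58.4] [ 466.8 -471.7  126.3] [ 462.6 -507.3   94.5  251.9   83.3]
[ 65. 187.] 7246 [454.1 -15.1  15.7] [11.3 57.6] [450.5 -10.7  50.2] [450.8 -10.7  99.1  99.4  26.9]
[277. 174.] 2670 [ 467.7 -230.8   11.5] [ 7.5 23.5] [ 465.4 -230.7   33. ] [ 465.5 -230.8   65.    64.5   69.1]
[[ 1.00000e-03 -9.50000e-01 -3.11000e-01  8.67130e+01]
 [ 1.00000e+00  1.00000e-03 -1.00000e-03  3.00000e-02]
 [ 1.00000e-03 -3.11000e-01  9.50000e-01 -1.56963e+02]
 [ 0.00000e+00  0.00000e+00  0.00000e+00  1.00000e+00]] 372.50739897894005
-0.306612698377819
```

View pics/w1.png

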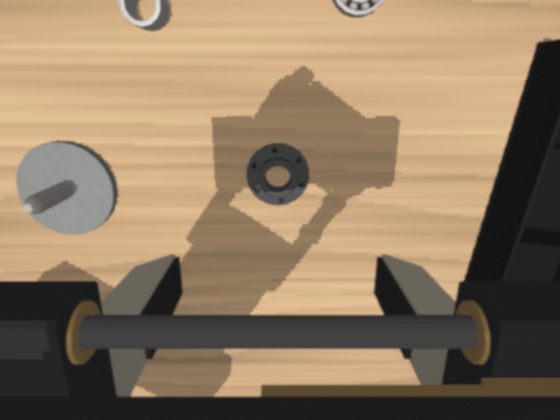

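Wrist view: hub at (277,174), round mandrel at (65,187). The measured hub position is (465.4,-230.8). I'll descend and grip the collar.

>>> apply_moves(motion="0 -0.001 0.05 0;0 0 0.06 0;0 0 0.05 0;0 0 0.035 0;0 0 0.02 0;0 0 0 0")

```text
time: 3.1
tool_pos: [464.3, -231.2, 10.6]
tcp_rot: [-3.14, 0.003, -0.002]
contact_force: [-0.3, -0.9, 0.6]
grip_width: 92.2
finger_force: 0.0
```

>>> apply_moves(motion="0 0 0 0;0 0 0 0;0 0 0 0;0 0 0 0;0 0 0 0;0 0 0 0;0 0 0 0", fingers=-1)

```text
time: 3.98
tool_pos: [466.0, -230.7, 11.8]
tcp_rot: [3.141, -0.0, -0.0]
contact_force: [-0.6, 1.2, 2.2]
grip_width: 38.9
finger_force: 30.0
```

>>> apply_moves(motion="0 0 -0.04 0;0 0 -0.06 0;0 -0.03 -0.02 0;-0.003 -0.05 0 0;-0.004 -0.05 0 0;-0.004 -0.05 0 0;-0.004 -0.04 0 0;0 0 0 0")

```text
time: 4.97
tool_pos: [450.0, -8.3, 131.4]
tcp_rot: [-3.141, 0.001, 0.004]
contact_force: [0.1, 0.2, -1.5]
grip_width: 38.9
finger_force: 30.0
```

```bash
python3 - <<'E'
from h import *
c,W=wrist('w2')
print('spindle');[print(*b.values()) for b in blobs(W,30,80,30)]
E
```

```text
t 4.97 tcp [450.   -8.3 131.4] rpy [-3.141e+00  1.300e-03  3.800e-03] w 38.9 F [ 0.1  0.2 -1.5]
[125.  18.] 3642 [580.   95.   10.9] [11.  12.5] [591.3 104.9  43.3] [574.9 104.7  32.9  86.6   0.9]
[282. 183.] 8375 [466.7 -10.8  11.7] [11.  12.5] [450.8 -10.3  49.9] [463.4 -11.2  98.7  74.1  87. ]
spindle
[281. 205.] 171 [458.3 -10.4  40.1] [40.  49.9] [454.5 -10.4   7.9] [457.  -10.3   5.2  15.9   2. ]
```

View pics/w2.png

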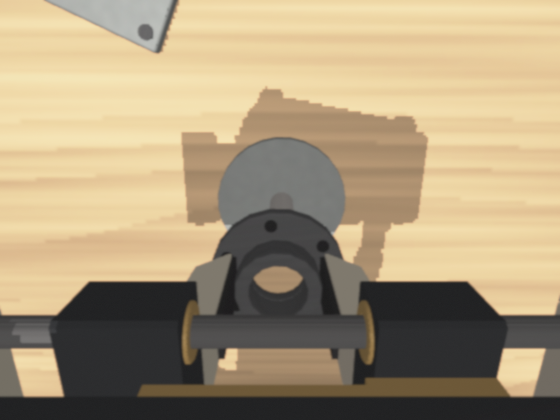

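The held hub hangs level at (278,290), and the disc at (282,183) measures (450.8,-10.5).

>>> apply_moves(motion="0 0 0 0;0 0 0 0")

```text
time: 5.28
tool_pos: [451.1, -11.6, 131.6]
tcp_rot: [3.141, 0.0, -0.002]
contact_force: [0.6, 0.2, -2.4]
grip_width: 38.6
finger_force: 30.0
```

>>> apply_moves(motion="0 0 0.03 0;0 0 0.03 0;0 0 0.025 0;0 0 0.012 0;0 0 0.007 0;0 0 0.003 0;0 0 0 0")

```text
time: 6.15
tool_pos: [451.3, -10.7, 25.1]
tcp_rot: [3.141, -0.001, -0.0]
contact_force: [-0.7, -0.3, -2.5]
grip_width: 38.9
finger_force: 30.0
```

>>> apply_moves(motion="0 0 0.001 0;0 0 0.001 0;0 0 0 0")

```text
time: 6.52
tool_pos: [451.4, -10.7, 23.7]
tcp_rot: [3.141, -0.001, 0.0]
contact_force: [-2.4, 0.2, 8.1]
grip_width: 38.9
finger_force: 30.0
```

Seated, with about 10 N of contact. Release, rise and go to the bearing.

>>> apply_moves(motion="0 0 0 0;0 0 0 0;0 0 0 0;0 0 0 0;0 0 -0.05 0;0 0 -0.06 0;0 0 -0.05 0;0 0 -0.02 0", fingers=1)

```text
time: 7.52
tool_pos: [452.0, -10.8, 205.8]
tcp_rot: [3.141, -0.005, 0.0]
contact_force: [0.7, -0.6, 0.4]
grip_width: 91.7
finger_force: 0.0
```

```bash
python3 - <<'E'
from h import *
c,W=wrist()
print('up');[print(*b.values()) for b in blobs(W,30,80,30)]
E
```

```text
t 7.53 tcp [452.  -10.8 205.8] rpy [ 3.1405e+00 -5.1000e-03  1.0000e-04] w 91.7 F [ 0.7 -0.6  0.4]
[145.  22.] 5069 [591.7 102.8  11. ] [11.  12.5] [604.2 109.2  55.7] [603.7 109.3  96.6  56.9  65.5]
[398.   4.] 320 [ 604.1 -109.4   20.2] [22.3 29.5] [ 607.9 -110.7   13.1] [ 605.  -110.2   26.2    6.    80. ]
[277. 181.] 7994 [454.7 -10.3  18.6] [11.9 47.8] [450.8 -10.3  49.8] [450.9 -10.5  98.8  98.9  88.8]
[ 10. 158.] 856 [475.6 242.7  12.8] [14.6 16.3] [474.7 253.4  23.9] [474.  244.5  20.9  47.8  85.2]
up
[277. 189.] 1249 [453.6 -10.1  44.5] [35.3 70.5] [450.7 -10.2  19.9] [451.  -10.   38.6  38.6  89.6]
```

>>> apply_moves(motion="0.03 0.04 0 0;0.03 0.045 0 0;0.03 0.045 0 0;0.03 0.045 0 0;0.03 0.045 0 0;0.02 0.04 0 0;0.019 0.034 0 0;0 0 0 0")

```text
time: 8.57
tool_pos: [639.8, -306.9, 199.6]
tcp_rot: [-3.141, 0.002, -0.003]
contact_force: [-0.9, 0.7, -0.1]
grip_width: 91.8
finger_force: 0.0
```

```bash
python3 - <<'E'
from h import *
c,W=wrist()
E
```

```text
t 8.57 tcp [ 639.8 -306.9  199.6] rpy [-3.1405e+00  2.5000e-03 -2.6000e-03] w 91.8 F [-0.9  0.7 -0.1]
[211.   7.] 687 [ 784.3 -255.9   36. ] [38.  54.6] [ 789.9 -255.8   17. ] [ 786.6 -256.5    7.    34.1   12.7]
[275. 182.] 1823 [ 640.  -303.6   12.1] [13.  14.9] [ 639.2 -303.6   26. ] [ 639.5 -303.6   51.3   50.8   73.1]
[ 76. 204.] 1450 [ 620.6 -115.4   21. ] [23.3 29.7] [ 619.7 -113.5   18.2] [ 619.6 -113.8   35.    35.4   36.9]
[494. 255.] 4887 [ 573.5 -511.7   33. ] [32.9 58.7] [ 556.8 -530.8   65.4] [ 556.7 -530.7  116.8   60.6   83.1]
[411. 377.] 204 [ 415.2 -455.6   16.9] [15.8 31.9] [ 409.9 -454.8   16.6] [ 409.9 -454.9    1.4   33.1   82.2]
```

The hub is seated: collar top at 35 mm, centred to within 0.5 mm.

>>> apply_moves(motion="-0.001 -0.001 0.05 0;0 0 0.06 0;0 0 0.05 0;0 0 0.025 0;0 0 0.008 0;0 0 0 0;0 0 0 0")

```text
time: 9.5
tool_pos: [639.9, -303.9, 11.7]
tcp_rot: [3.14, -0.003, 0.0]
contact_force: [0.1, 1.1, 0.1]
grip_width: 91.7
finger_force: 0.0
```

>>> apply_moves(motion="0 0 0.005 0;0 0 0.003 0;0 0 0 0")

```text
time: 9.88
tool_pos: [638.8, -303.6, 1.4]
tcp_rot: [-3.141, 0.0, -0.0]
contact_force: [-0.7, -0.4, 0.4]
grip_width: 91.8
finger_force: 0.0
```

>>> apply_moves(motion="0 0 0 0;0 0 0 0;0 0 0 0;0 0 0 0;0 0 0 0;0 0 0 0", fingers=-1)

```text
time: 10.62
tool_pos: [638.9, -303.7, 1.8]
tcp_rot: [3.141, -0.0, -0.0]
contact_force: [-0.1, 0.5, 0.4]
grip_width: 50.8
finger_force: 30.0
```

>>> apply_moves(motion="0 0 -0.04 0;0 0 -0.06 0;0 0 -0.03 0;-0.02 -0.03 0 0;-0.03 -0.045 0 0;-0.03 -0.045 0 0;-0.03 -0.045 0 0;-0.03 -0.045 0 0")

```text
time: 11.62
tool_pos: [497.6, -92.2, 131.6]
tcp_rot: [-3.141, 0.0, -0.0]
contact_force: [0.0, 0.1, -2.3]
grip_width: 50.7
finger_force: 30.0
```

>>> apply_moves(motion="-0.025 -0.043 0 0;-0.024 -0.04 0 0;0 0 0 0;0 0 0 0;0 0 0 0")

```text
time: 12.25
tool_pos: [450.7, -11.5, 131.7]
tcp_rot: [3.141, -0.001, -0.001]
contact_force: [0.3, -0.5, -1.6]
grip_width: 51.1
finger_force: 30.0
```

>>> apply_moves(motion="0 -0.0005 0.03 0;0 0 0.03 0;0 0 0.02 0;0 0 0.008 0;0 0 0.003 0;0 0 0.001 0;0 0 0 0")

```text
time: 13.12
tool_pos: [450.4, -10.3, 40.2]
tcp_rot: [3.141, -0.001, -0.0]
contact_force: [-0.1, -0.6, -2.1]
grip_width: 50.4
finger_force: 30.0
```

>>> apply_moves(motion="0 0 0.001 0;0 0 0.001 0;0 0 0 0")

```text
time: 13.5
tool_pos: [449.9, -10.1, 37.7]
tcp_rot: [3.142, -0.0, 0.0]
contact_force: [-0.1, 0.0, -1.7]
grip_width: 50.6
finger_force: 30.0
```

>>> apply_moves(motion="0 0 0.001 0;0 0 0 0")

```text
time: 13.75
tool_pos: [450.0, -10.1, 37.6]
tcp_rot: [3.141, -0.001, 0.0]
contact_force: [-2.8, 1.0, 10.8]
grip_width: 50.7
finger_force: 30.0
```

Contact. Release, check, and go to the nut.

>>> apply_moves(motion="0 0 0 0;0 0 0 0;0 0 0 0;0 0 0 0;0 0 -0.05 0;0 0 -0.06 0;0 0 -0.05 0;0 0 -0.005 0", fingers=1)

```text
time: 14.75
tool_pos: [451.8, -10.5, 205.2]
tcp_rot: [3.14, -0.008, 0.0]
contact_force: [0.1, -0.3, -0.2]
grip_width: 91.9
finger_force: 0.0
```

```bash
python3 - <<'E'
from h import *
c,W=wrist()
print('up');[print(*b.values()) for b in blobs(W,43,80,30)]
E
```

```text
t 14.75 tcp [451.8 -10.5 205.2] rpy [ 3.1401e+00 -7.5000e-03  1.0000e-04] w 91.9 F [ 0.1 -0.3 -0.2]
[145.  23.] 5111 [591.9 102.8  11. ] [11.1 12.6] [604.1 108.5  55.2] [604.  109.2  96.6  57.5  65.6]
[398.   4.] 334 [ 604.2 -109.3   20.2] [22.1 29.6] [ 608.3 -111.    13.3] [ 605.1 -110.4   26.7    6.4   79.6]
[278. 181.] 8016 [456.5 -10.3  25.1] [12.2 51.4] [450.5 -10.4  50. ] [450.8 -10.4  99.1  99.   76.7]
[ 10. 158.] 854 [475.6 242.6  12.8] [14.6 16.2] [474.9 253.3  24.1] [474.2 244.1  19.6  48.2  86.1]
up
[277. 194.] 2451 [451.5  -9.8  51. ] [49.4 68.4] [450.2  -9.9  26.1] [450.6  -9.6  51.1  50.9  48.8]
```

>>> apply_moves(motion="0.004 -0.04 0 0;0.005 -0.055 0 0;0.005 -0.055 0 0;0.005 -0.05 0 0;0.005 -0.045 0 0;0.003 -0.024 0 0;0 0 0 0;0 0 0 0")

```text
time: 15.8
tool_pos: [476.3, 258.0, 200.4]
tcp_rot: [3.14, 0.002, -0.0]
contact_force: [0.6, -0.0, 0.7]
grip_width: 91.9
finger_force: 0.0
```

```bash
python3 - <<'E'
from h import *
c,W=wrist()
cv2.imwrite('pics/w3.png',cv2.resize(c['img'][80:280,180:380],None,fx=3,fy=3))
m=((W[...,2]>14)&(W[...,2]<18.5)).astype(np.uint8)
n,l,s,ce=cv2.connectedComponentsWithStats(m)
i=min((i for i in range(1,n) if s[i,4]>200),key=lambda i:np.hypot(*(W[l==i][:,:2].mean(0)-[477,258])))
w=W[l==i][:,:2];print(len(w),w.mean(0))
# width over directions
for a in range(0,180,5):
    p=w@[np.cos(np.radians(a)),np.sin(np.radians(a))];print(a,round(np.ptp(np.percentile(p,[.3,99.7])),1),end='; ')
E
```

```text
t 15.8 tcp [476.3 258.  200.4] rpy [ 3.1402e+00  2.4000e-03 -1.0000e-04] w 91.9 F [ 0.6 -0.   0.7]
[229.  16.] 1594 [619.3 299.4   8.8] [ 8.9 10.3] [630.7 299.6  29.2] [618.5 299.6  25.8  58.3   0. ]
[458.  35.] 8591 [603.6 106.   13.3] [10.9 39.1] [614.5 104.8  61.6] [614.2 105.4  96.4  79.5  65.8]
[114.  61.] 3298 [583.8 400.4   8.9] [ 9.  10.3] [583.2 401.   30. ] [583.3 401.1  59.1  58.6  44.7]
[ 50. 218.] 12466 [449.2 461.8  43.4] [37.7 88.5] [431.3 486.7  89.8] [439.  487.4 119.8 153.1  85.7]
[275. 180.] 1538 [478.2 260.3  14.4] [14.9 16.2] [477.5 260.3  26.2] [477.5 260.3  52.2  46.   10.8]
[532. 207.] 4909 [452.6  13.9  17.2] [11.5 46.7] [450.8  -9.2  50.3] [446.7  10.1  99.8  58.4  12. ]
1248 [477.74606442 260.24621591]
0 49.1; 5 49.7; 10 50.1; 15 50.0; 20 49.4; 25 48.8; 30 47.9; 35 47.0; 40 45.9; 45 46.2; 50 47.5; 55 48.6; 60 49.4; 65 49.9; 70 50.1; 75 49.9; 80 49.5; 85 49.0; 90 48.2; 95 46.8; 100 45.7; 105 46.3; 110 47.6; 115 48.5; 120 49.3; 125 49.8; 130 49.9; 135 49.8; 140 49.4; 145 49.0; 150 48.0; 155 46.8; 160 46.0; 165 46.3; 170 47.4; 175 48.4;
```

View pics/w3.png

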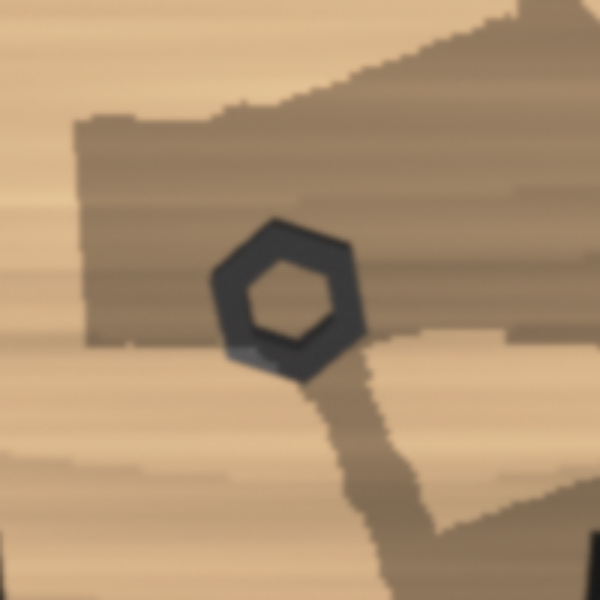

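The nut at crop (288,300) has flats square to 41/101/161°. The fingers now close at 90°, so I turn −11° about the tool z.

>>> apply_moves(motion="0.001 -0.0015 0.03 0;0 0 0.05 -5.5;0 0 0.05 -5.5;0 0 0.04 0;0 0 0.015 0;0 0 0.005 0;0 0 0 0;0 0 0 0")

```text
time: 16.85
tool_pos: [478.9, 260.7, 13.1]
tcp_rot: [-3.141, -0.003, 0.192]
contact_force: [0.1, -0.4, 0.0]
grip_width: 91.6
finger_force: 0.0
```

>>> apply_moves(motion="0 0 0.007 0;0 0 0.003 0;0 0 0 0")

```text
time: 17.23
tool_pos: [477.7, 260.3, 1.4]
tcp_rot: [3.141, 0.001, 0.192]
contact_force: [0.0, -1.3, -0.4]
grip_width: 91.6
finger_force: 0.0
```

>>> apply_moves(motion="0 0 0 0;0 0 0 0;0 0 0 0;0 0 0 0;0 0 0 0;0 0 0 0", fingers=-1)

```text
time: 17.98
tool_pos: [478.0, 260.3, 1.7]
tcp_rot: [3.141, -0.0, 0.192]
contact_force: [0.2, -0.2, -0.2]
grip_width: 46.0
finger_force: 30.0
```

>>> apply_moves(motion="0 0 -0.04 0;0 0 -0.05 0;0 0 -0.04 5.5;0 0 -0.01 5.5;-0.004 0.04 0 0;-0.005 0.05 0 0;-0.005 0.05 0 0;-0.005 0.05 0 0")

```text
time: 18.98
tool_pos: [458.4, 69.0, 141.6]
tcp_rot: [3.141, 0.0, 0.0]
contact_force: [1.4, -0.3, -1.5]
grip_width: 45.6
finger_force: 30.0
```

>>> apply_moves(motion="-0.004 0.045 0 0;-0.004 0.036 0 0;0 0 0 0;0 0 0 0;0 0 0 0")

```text
time: 19.6
tool_pos: [450.9, -9.7, 141.6]
tcp_rot: [-3.141, 0.0, 0.001]
contact_force: [-0.8, -0.0, -2.0]
grip_width: 45.8
finger_force: 30.0
```

>>> apply_moves(motion="0 0.0005 0.03 0;0 0 0.03 0;0 0 0.015 0;0 0 0.008 0;0 0 0.003 0;0 0 0.001 0;0 0 0 0")

```text
time: 20.48
tool_pos: [451.3, -11.1, 55.1]
tcp_rot: [3.141, -0.001, 0.0]
contact_force: [-0.4, 0.4, -1.5]
grip_width: 45.7
finger_force: 30.0
```

>>> apply_moves(motion="0 0 0.001 0;0 0 0 0")

```text
time: 20.72
tool_pos: [451.0, -11.2, 53.8]
tcp_rot: [3.141, -0.0, -0.0]
contact_force: [0.3, -1.0, -1.4]
grip_width: 45.6
finger_force: 30.0
```

>>> apply_moves(motion="0 0 0.001 0;0 0 0.0007 0;0 0 0 0")

```text
time: 21.1
tool_pos: [451.1, -11.2, 52.6]
tcp_rot: [3.141, -0.001, 0.0]
contact_force: [-1.8, -0.1, 7.3]
grip_width: 45.5
finger_force: 30.0
```

>>> apply_moves(motion="0 0 0 0;0 0 0 0;0 0 0 0;0 0 0 0;0 0 -0.05 0;0 0 -0.06 0;0 0 -0.04 0;0 0 0 0", fingers=1)

```text
time: 22.1
tool_pos: [452.7, -11.4, 205.0]
tcp_rot: [3.14, -0.007, 0.0]
contact_force: [-0.3, 0.0, -0.9]
grip_width: 91.8
finger_force: 0.0
```

```bash
python3 - <<'E'
from h import *
c,W=wrist()
print('up');[print(*b.values()) for b in blobs(W,43,80,30)]
E
```

```text
t 22.1 tcp [452.7 -11.4 205. ] rpy [ 3.1401e+00 -7.0000e-03  1.0000e-04] w 91.8 F [-0.3  0.  -0.9]
[144.  23.] 5229 [592.3 102.9  11. ] [11.  12.6] [604.8 108.8  55.7] [604.5 109.2  96.8  58.2  65.4]
[398.   5.] 363 [ 604.5 -109.4   21. ] [23.8 29.7] [ 608.6 -111.4   13.5] [ 605.4 -110.9   26.9    6.8   81.2]
[277. 182.] 8016 [458.4 -10.3  31.1] [17.5 66.8] [450.7 -10.4  49.9] [451.1 -10.4  98.9  98.7  88. ]
up
[276. 197.] 2899 [452.8 -10.1  62.5] [65.6 67.8] [450.3 -10.5  26.6] [451.3 -11.2  53.   48.5  59.3]
```

>>> apply_moves(motion="0.03 0.02 0 0;0.04 0.025 0 0;0.04 0.025 0 0;0.035 0.02 0 0;0.023 0.012 0 0;0 0 0 0;0 0 0 0")

```text
time: 23.02
tool_pos: [617.8, -112.5, 200.5]
tcp_rot: [-3.141, 0.003, 0.0]
contact_force: [0.4, -0.5, 0.2]
grip_width: 92.1
finger_force: 0.0
```

```bash
python3 - <<'E'
from h import *
c,W=wrist()
print('up');[print(*b.values()) for b in blobs(W,26,80,30)]
E
```

```text
t 23.02 tcp [ 617.8 -112.5  200.5] rpy [-3.1406e+00  3.1000e-03  2.0000e-04] w 92.1 F [ 0.4 -0.5  0.2]
[150.  37.] 572 [743.4  -4.2  14.1] [14.1 15.9] [743.   -5.   29.7] [743.2  -3.9   6.8  59.3  78.2]
[ 56. 173.] 10120 [625.3  97.3  13.4] [11.3 36.5] [621.9 100.8  66.7] [621.6 101.1  96.6  97.   65.4]
[279. 182.] 912 [ 620.5 -113.4   23.7] [28.  29.8] [ 619.7 -113.5   18. ] [ 620.1 -113.5   34.9   35.2   35.8]
[198. 303.] 1072 [484.4 -27.7  12. ] [11.2 19.3] [478.7 -30.5  29.4] [484.7 -31.5  57.2  27.3  81.5]
[179. 364.] 1918 [444.8 -16.   57.9] [65.7 68. ] [439.7 -19.   36.6] [441.4 -20.9  71.9  49.9  48.2]
up
[279. 183.] 571 [ 620.4 -113.4   28.7] [28.8 30.1] [ 619.7 -113.6   17.9] [ 619.9 -113.5   34.7   34.9   35.4]
[ 36. 184.] 652 [623.5  96.5  45.4] [47.7 57.2] [621.8 100.6   9.1] [622.8  98.9  17.6  13.6  28.8]
[175. 366.] 1682 [448.7 -13.2  64.4] [65.9 68.8] [450.  -11.1  26.1] [ 4.471e+02 -1.170e+01  4.570e+01  4.790e+01  4.000e-01]
```

The round stack is complete: nut top at 67 mm. Sleeve at (619.8,-113.5), square mandrel at (621.7,101).

>>> apply_moves(motion="0.001 0 0.04 0;0 0 0.06 0;0 0 0.05 0;0 0 0.03 0;0 0 0.013 0;0 0 0 0;0 0 0 0")

```text
time: 23.95
tool_pos: [620.9, -113.4, 10.8]
tcp_rot: [3.141, -0.003, 0.0]
contact_force: [-0.5, -1.1, -0.1]
grip_width: 92.0
finger_force: 0.0
```

>>> apply_moves(motion="0 0 0 0;0 0 0 0;0 0 0 0;0 0 0 0;0 0 0 0;0 0 0 0;0 0 0 0", fingers=-1)

```text
time: 24.82
tool_pos: [619.9, -113.2, 8.9]
tcp_rot: [3.141, 0.0, -0.0]
contact_force: [0.1, -0.5, -0.7]
grip_width: 35.9
finger_force: 30.0
```

>>> apply_moves(motion="0 0 -0.04 0;0 0 -0.05 0;0 0 -0.03 0;0 -0.04 0 0;0 -0.05 0 0;0.001 -0.05 0 0;0.001 -0.045 0 0;0 -0.03 0 0")

```text
time: 25.82
tool_pos: [621.6, 104.1, 128.9]
tcp_rot: [-3.141, 0.0, 0.002]
contact_force: [-0.2, 0.2, -0.1]
grip_width: 35.8
finger_force: 30.0
```

>>> apply_moves(motion="0 0 0 0;0 0 0 0;0 0 0 0")

```text
time: 26.2
tool_pos: [622.0, 100.6, 128.9]
tcp_rot: [3.141, 0.0, -0.001]
contact_force: [0.1, -0.8, -1.0]
grip_width: 36.2
finger_force: 30.0
```

```bash
python3 - <<'E'
from h import *
c,W=wrist('w4')
E
```

```text
t 26.2 tcp [622.  100.6 128.9] rpy [ 3.1413e+00  1.0000e-04 -1.5000e-03] w 36.2 F [ 0.1 -0.8 -1. ]
[31. 31.] 2211 [744.6 268.1   8.7] [ 8.9 10.2] [747.2 272.1  26.6] [745.5 271.   28.1  53.   31.5]
[431.  39.] 764 [738.8  -1.8  13.9] [14.  15.5] [738.6  -2.3  24.8] [738.6  -2.1   6.6  49.3  78.9]
[277. 194.] 13187 [630.8 101.6  13. ] [11.1 31.1] [622.6 101.5  66.3] [622.1 101.2  96.   96.   65.6]
[ 29. 186.] 3163 [635.7 292.1   8.7] [ 9.  10.2] [635.2 299.   30.2] [633.7 292.2  45.3  59.6  76.1]
```

View pics/w4.png

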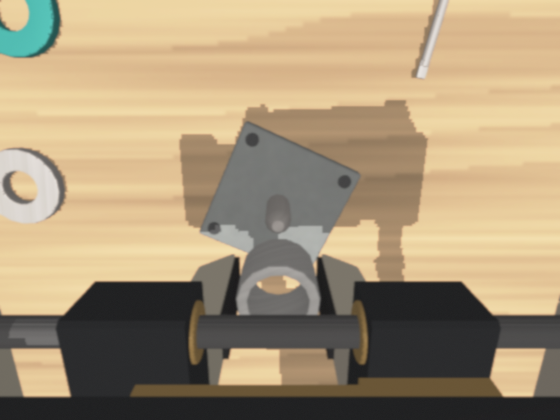

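The sleeve is held level at (278,290), above the spindle at (278,215). Lower it.

>>> apply_moves(motion="0 -0.0005 0.03 0;0 0 0.03 0;0 0 0.025 0;0 0 0.012 0;0 0 0.006 0;0 0 0.002 0;0 0 0 0")

```text
time: 27.12
tool_pos: [622.5, 102.4, 24.7]
tcp_rot: [3.142, -0.001, 0.0]
contact_force: [0.3, 0.5, -0.8]
grip_width: 36.2
finger_force: 30.0
```

>>> apply_moves(motion="0 0 0.001 0;0 0 0.001 0;0 0 0 0")

```text
time: 27.5
tool_pos: [621.9, 102.4, 22.0]
tcp_rot: [3.142, -0.0, 0.0]
contact_force: [-0.2, -0.0, -0.7]
grip_width: 35.9
finger_force: 30.0
```

>>> apply_moves(motion="0 0 0.001 0;0 0 0.0005 0;0 0 0 0")

```text
time: 27.88
tool_pos: [622.0, 102.4, 20.9]
tcp_rot: [3.142, -0.0, 0.0]
contact_force: [-0.8, 0.0, 3.9]
grip_width: 36.0
finger_force: 30.0
```

>>> apply_moves(motion="0 0 0 0;0 0 0 0;0 0 0 0;0 0 0 0;0 0 -0.05 0;0 0 -0.06 0;0 0 -0.05 0;0 0 -0.02 0", fingers=1)

```text
time: 28.88
tool_pos: [623.2, 102.5, 204.5]
tcp_rot: [-3.141, -0.006, 0.0]
contact_force: [-0.9, 0.5, 0.4]
grip_width: 91.5
finger_force: 0.0
```

```bash
python3 - <<'E'
from h import *
c,W=wrist()
print('up');[print(*b.values()) for b in blobs(W,38,80,30)]
E
```

```text
t 28.88 tcp [623.2 102.5 204.5] rpy [-3.1414e+00 -6.1000e-03  1.0000e-04] w 91.5 F [-0.9  0.5  0.4]
[73. 31.] 3240 [756.3 279.7   8.9] [ 9.  10.3] [758.4 280.2  30.7] [7.546e+02 2.805e+02 5.240e+01 5.990e+01 3.000e-01]
[402.  41.] 619 [747.8  -3.8  14. ] [14.1 15.8] [747.   -5.2  33.7] [747.3  -4.1   6.7  67.5  78.2]
[ 3. 85.] 309 [712.6 350.7   7.8] [ 8.1 10.1] [712.8 355.6  20.5] [711.9 351.8   8.7  41.1  76.7]
[279. 180.] 9498 [625.5 101.2  15. ] [11.2 41.3] [621.9 101.4  66.9] [621.8 101.3  96.1  96.2  65.4]
[ 75. 168.] 2559 [636.5 298.4   8.9] [ 9.1 10.4] [635.3 299.5  30.3] [635.5 299.1  59.1  59.   20.2]
[  6. 222.] 501 [580.5 377.5   8.4] [ 8.8 10.4] [580.2 384.2  24.4] [579.2 378.   14.   48.7  80.6]
[363. 306.] 626 [486.   11.1  10.7] [10.8 16.1] [481.8  14.4  22.7] [484.9  15.7  20.9  44.2  16.5]
[382. 365.] 1904 [446.   -1.   54.5] [64.7 67.8] [439.   -1.4  36.8] [439.3   1.   50.8  66.3  43.3]
up
[278. 191.] 598 [622.4 102.9  40.7] [40.7 42. ] [622. 103.  18.] [622.  103.   35.   35.    1.4]
[279. 192.] 348 [624.2 101.3  51.3] [51.5 57.6] [622.2 101.1   8.8] [622.4 101.2  16.8  17.   47.3]
[388. 367.] 1584 [451.   -4.8  63. ] [65.4 68.8] [448.8  -9.7  26.3] [447.7  -5.9  47.7  42.1  27.9]
```

>>> apply_moves(motion="0.003 -0.04 0 0;0.004 -0.05 0 0;0.004 -0.05 0 0;0.003 -0.04 0 0;0 -0.017 0 0;0 0 0 0;0 0 0 0")

```text
time: 29.8
tool_pos: [636.1, 297.8, 200.3]
tcp_rot: [3.141, 0.0, -0.001]
contact_force: [0.1, 1.4, -0.7]
grip_width: 92.0
finger_force: 0.0
```

```bash
python3 - <<'E'
from h import *
c,W=wrist()
print(c['img'][172:192,255:262].mean((0,1)))
cv2.imwrite('pics/w5.png',c['img'])
E
```

```text
t 29.8 tcp [636.1 297.8 200.3] rpy [ 3.1407e+00  3.0000e-04 -1.3000e-03] w 92.0 F [ 0.1  1.4 -0.7]
[297.  42.] 3302 [758.8 281.1   8.8] [ 8.8 10.2] [758.2 281.   29.9] [758.1 281.2  58.8  57.9  89.9]
[189.  91.] 2992 [718.7 376.7   8.9] [ 9.  10.2] [717.9 377.   29.9] [718.  377.   59.1  58.8  21.5]
[479. 193.] 9624 [626.4 106.2  15.6] [11.  41.4] [622.7 102.1  66.6] [621.9 101.5  97.5  96.1  65.5]
[276. 181.] 2403 [636.8 299.7   8.9] [ 8.9 10.2] [635.7 299.8  29.9] [636.  300.   58.6  58.8   1.3]
[176. 230.] 2131 [585.5 400.5   8.9] [ 9.  10.3] [583.7 401.3  30. ] [584.6 400.9  59.2  57.   77.7]
[148. 381.] 744 [417.3 439.4  29. ] [27.2 57.8] [406.7 437.9  32.6] [406.7 438.3  65.2   1.5   5.9]
[124.32857143 128.17857143 132.83571429]
```

View pics/w5.png

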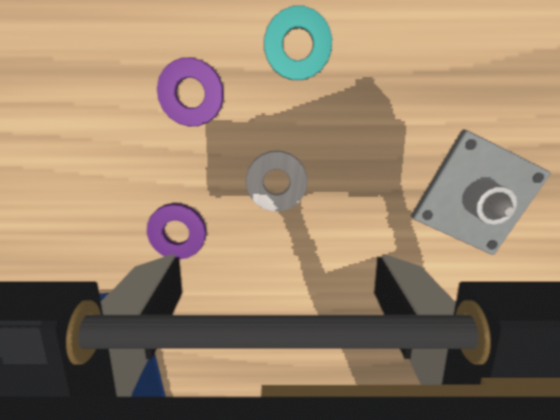

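Sleeve seated (top 41–42 mm). The grey steel washer is at (276,181) = (635.8,299.8), with the turquoise and purple rings clear of the fingers.

>>> apply_moves(motion="0 -0.0005 0.04 0;0 0 0.06 0;0 0 0.05 0;0 0 0.03 0;0 0 0.01 0;0 0 0.003 0;0 0 0 0;0 0 0 0")

```text
time: 30.85
tool_pos: [636.8, 300.1, 9.1]
tcp_rot: [-3.141, -0.003, 0.0]
contact_force: [-0.9, 0.2, 0.0]
grip_width: 91.9
finger_force: 0.0
```

>>> apply_moves(motion="0 0 0.004 0;0 0 0.002 0;0 0 0 0;0 0 0 0")

```text
time: 31.35
tool_pos: [635.9, 299.9, 1.4]
tcp_rot: [3.141, 0.0, 0.0]
contact_force: [-0.0, 0.2, -0.9]
grip_width: 91.8
finger_force: 0.0
```

>>> apply_moves(motion="0 0 0 0;0 0 0 0;0 0 0 0;0 0 0 0;0 0 0 0;0 0 0 0", fingers=-1)

```text
time: 32.1
tool_pos: [636.0, 299.8, 1.5]
tcp_rot: [3.141, -0.0, 0.0]
contact_force: [-0.9, -0.7, 0.5]
grip_width: 58.6
finger_force: 30.0
```

>>> apply_moves(motion="0 0 -0.04 0;0 0 -0.05 0;0 0 -0.03 0;-0.003 0.04 0 0;-0.004 0.05 0 0;-0.004 0.05 0 0;-0.0025 0.04 0 0;0 0.0185 0 0")

```text
time: 33.1
tool_pos: [622.2, 99.3, 121.4]
tcp_rot: [3.141, 0.001, -0.002]
contact_force: [0.7, 0.7, -0.8]
grip_width: 58.7
finger_force: 30.0
```

>>> apply_moves(motion="0 0 0 0;0 0 0 0;0 0 0 0")

```text
time: 33.48
tool_pos: [622.4, 102.9, 121.3]
tcp_rot: [-3.141, 0.0, 0.002]
contact_force: [-0.5, 0.1, -1.1]
grip_width: 58.3
finger_force: 30.0
```

>>> apply_moves(motion="0 0 0.03 0;0 0 0.025 0;0 0 0.012 0;0 0 0.006 0;0 0 0.002 0;0 0 0 0;0 0 0 0")

```text
time: 34.35
tool_pos: [622.9, 101.4, 47.2]
tcp_rot: [3.142, -0.001, -0.0]
contact_force: [-0.5, 0.7, -0.7]
grip_width: 59.0
finger_force: 30.0
```

>>> apply_moves(motion="0 0 0.001 0;0 0 0.001 0;0 0 0 0")

```text
time: 34.72
tool_pos: [622.4, 101.3, 44.4]
tcp_rot: [3.142, 0.0, -0.0]
contact_force: [0.7, -0.4, -1.7]
grip_width: 58.6
finger_force: 30.0
```

>>> apply_moves(motion="0 0 0.001 0;0 0 0.0005 0;0 0 0 0")

```text
time: 35.1
tool_pos: [622.6, 101.4, 43.4]
tcp_rot: [3.141, -0.0, 0.0]
contact_force: [-1.7, 0.3, 4.2]
grip_width: 58.3
finger_force: 30.0
```

>>> apply_moves(motion="0 0 0 0;0 0 0 0;0 0 0 0;0 0 0 0;0 0 -0.04 0;0 0 -0.06 0;0 0 -0.05 0;0 0 -0.02 0", fingers=1)

```text
time: 36.1
tool_pos: [623.7, 101.5, 217.0]
tcp_rot: [-3.141, -0.006, 0.0]
contact_force: [0.6, 0.2, 0.0]
grip_width: 91.8
finger_force: 0.0
```

>>> apply_moves(motion="0 0 0 0;0 0 0 0")

```text
time: 36.35
tool_pos: [621.7, 101.3, 211.4]
tcp_rot: [3.141, 0.003, -0.0]
contact_force: [-0.5, 0.2, -0.5]
grip_width: 91.8
finger_force: 0.0
```

```bash
python3 - <<'E'
from h import *
c,W=wrist('w6')
print('up');[print(*b.values()) for b in blobs(W,38,80,30)]
s=bot.capture('scene')
cv2.imwrite('pics/s6.png',cv2.resize(s['img'][140:290,220:420],None,fx=4,fy=4))
E
```

```text
t 36.35 tcp [621.7 101.3 211.4] rpy [ 3.1414e+00  2.6000e-03 -1.0000e-04] w 91.8 F [-0.5  0.2 -0.5]
[75. 29.] 3015 [755.4 279.7   8.8] [ 9.  10.3] [757.9 280.8  30.1] [7.538e+02 2.806e+02 5.010e+01 5.970e+01 3.000e-01]
[399.  39.] 582 [746.8  -3.6  14. ] [14.  15.7] [746.   -4.   32.5] [746.1  -3.7   7.1  64.9  78.5]
[ 4. 81.] 440 [712.6 351.9   8. ] [ 8.5 10.1] [713.1 357.8  22.5] [711.9 352.8  10.5  45.   76.2]
[278. 176.] 9226 [628.3 101.2  25.3] [11.7 51.8] [622.  101.6  66.6] [621.7 101.2  96.1  96.2  65.5]
[  7. 217.] 625 [580.6 379.3   8.6] [ 9.  10.4] [580.8 387.5  25.9] [579.4 379.7  15.8  51.8  79.8]
[360. 303.] 925 [481.9  11.6  12. ] [11.1 19.3] [479.6  14.3  27.2] [482.2  15.1  28.9  49.8  10.9]
[382. 363.] 1447 [442.1  -4.2  58.1] [65.4 68.8] [435.7  -0.8  33.3] [438.4   2.   50.4  64.   44. ]
up
[278. 187.] 3270 [623.4 101.7  50.6] [50.9 52.6] [622.2 101.8  29.8] [622.3 102.1  58.9  58.4   2.7]
[386. 364.] 1289 [445.6  -6.4  63.8] [65.6 69.2] [449.   -9.8  26.2] [447.1  -5.8  46.7  42.   27.6]
```

View pics/s6.png

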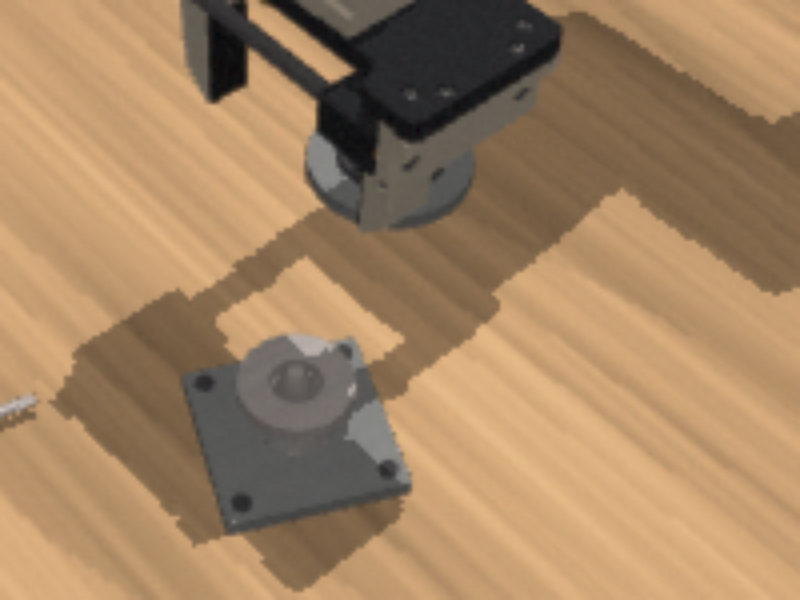

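The washer lies level on the sleeve at (295,382), with its top at 51–52 mm. The nut's top is at 66–68 mm. Both stacks check out, so I'm handing in.

```bash
python3 -c "
from plant import bot
print(bot.close_job())"
```

```text
the job is handed in; nothing more can be done
None
```

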